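# Close up the terminal row and hold it for the fitter

## Robot

A 6-joint arm with a two-finger parallel gripper is mounted at the origin on a cart in front of the work surface, level with it; the furniture and walls round the work are solid. World frame = base frame: x ahead of the robot, y to its left, z up, the work surface at z = 0. Lengths are in m, angles in rad, forces in N, time in s.
With the tool pointing down it reaches from about 0.35 to 0.975 m from the base axis. Payload 4.9 kg.
Tool frame: the origin (TCP) lies at the very end of the fingers, on their centre line; the grasp point (between the pads) lies 19 mm behind it (ctrl.grasp_offset is the distance from the TCP to the grasp point, in m); z points along the fingers, y is the line along which they close (so a half turn about z gives the same grasp; the last joint's range is limited). The gripper opens to 85 mm and grips with 20 to 120 N. Pads are 22 mm wide; open, the fingers measure 114 mm over their backs; the gripper's body (76 mm by 85 mm) begins 54 mm behind the grasp point. The pads swing forward as they close: fully open they stand 13 mm farther back than shut.
Start: joints at [1.083, 0.053, 1.613, -0, 1.476, -0.119], TCP at [0.225, 0.583, 0.231] pointing down, gripper open.
Joint ranges: [-3.01, 3.01], [-1.01, 2.22], [0.06, 2.58], [-1.02, 4.17], [0.09, 2.62], [-3.14, 3.14]. Speed limits (rad/s): [2.57, 2.57, 3.14, 3.14, 3.14, 3.14].

## Interface

Orientations are given as a rotation vector (axis times angle).
In Python, from station import ctrl, optics gives the robot as it stands.
- The arm moves only by the shell command python3 -m handwheel 'ROWS' [OPENING] [FORCE]. ROWS is JSON, a list of rows, each an object of numbers: "tx", "ty", "tz": the shift along the tool's x, y, z in mm; "roll": the turn about the tool's z in rad. A call has 1 to 12 rows; each row shifts and turns the commanded pose from where the row before left it, along the tool's axes as they then stand; what a row does not reach is not made up. A row lasts 1/12 s, in which the tool goes at most 41.7 mm and 7.16 degrees, less where a joint would pass 70% of its speed; a pose out of reach is approached as far as the arm can. A call with a gripper value outside its range is refused whole. OPENING is the finger opening in mm, from 0 to 85.4, set as the call begins (- or left out, the last holds). The fingers move at their own pace and stop on an object; FORCE is the grip in N (left out, the last holds). Time passes only in rows, so rows that do not move let the fingers close. It gives the time, the measured TCP pose, the force, the opening and the grip force at its end, in the units of the state.
- ctrl.get_obs(): the state, without advancing time (a new reading comes with each control period).
- optics.get_image(name): name is "side" or "top" or "wrist"; returns (picture, depth): 384x512x3 uint8, red, green, blue; 384x512 float32, m along the optical axis (not along the pixel's ray), 0 where there is no reading.
- optics.camera_params(name): a dict with "mtx" (3x3 intrinsics, pixels), "extrinsics" (4x4, takes a point from camera to world coordinates); the wrist camera has in their place "tool_from_camera" (4x4, takes a point from camera to tool coordinates, whose origin is the TCP and whose axes are the flange's). Camera axes: x right, y down, z forward; pixel columns grow to the right and rows downward; lengths in m; the calibration is good to about 2 mm. A picture is of the moment at which its call begins: read the wrist's pose just before it. camera_params takes no time and is no camera call.
- ctrl.finish_job(): hands the job in; it is judged then, once.
The state is a dict: "t": time; "q": joint angles; "dq": joint speeds; "effort": joint torques, N m; "tool_pos": TCP position; "tool_rot": TCP orientation; "contact_force": force on the tool from outside, world axes, zero at the start; "wrist_torque": the same for the moment, N m; "opening": finger opening in m; "grip_force": force on a finger pad.
Only numpy, scipy, OpenCV 4.12 (cv2) and the standard library are available. Lean on these libraries where they do the work, as an engineer would, in place of code of your own. Each camera call takes 0.05 s, during which the arm holds its last target. There are 200 camera calls.

## Task

The terminals on the starter plate's rail stand apart, and the loose grey end bracket is still on the bench. Set the bracket down astride the rail at the open end, fully seated, slide it along so that the whole row closes up against the fixed black bracket, and press the row together with a steady push of about 12 N (no ramming, and leave the other things on the bench alone). The program finishes while still holding the bracket and pushing, so that the fitter can tighten its screws.

Things in the scene. Friction and masses are not known exactly. Their poses are not given: they have to be found in the camera images.
- starter_plate: Bare metal plate fixed flat on the bench, 220 mm (its x) by 300 mm (its y), 2 mm thick; origin at the centre of its underside. A steel top-hat rail runs along its y at plate x = -60 mm, the robot's side. Two cream contactors, up to 71 mm above the bench, stand behind the rail, nearest face 90 mm from its centre line.
- rail (a point): Middle of the rail's top, on its centre line, 17 mm above the bench; axes as the plate: y along the rail towards the fixed bracket, x across it away from the robot, z up. The rail is 35 mm wide over its flanges and 240 mm long (rail y -120 to +120 mm).
- fixed_bracket: Black end bracket clamped to the rail near its +y end: 20 mm along the rail, 50 mm across, top 53 mm above the bench; origin at the centre of its underside, at rail y = +100 mm and 10 mm below the rail's top, axes as the rail. The row has to be pressed against its flat face at rail y = +90 mm, which looks to -y.
- end_bracket: Loose grey end bracket standing on the bench, 0.06 kg: 20 mm thick along its y (the rail's way), 50 mm wide along its x, 46 mm high; origin at the centre of its underside. A saddle slot along y, 38 mm wide, 10 mm deep (mouth flares to 42) drops over the rail; seated, the origin is 10 mm below the rail's top. Either way round fits. Grip across the 50 mm, above the slot; the flat y faces push.
- terminal_1: White plastic rail terminal nearest the fixed bracket: 12 mm thick along the rail (its y), 44 mm across at the bottom, 30 mm in the upper half, 44 mm high, 0.035 kg; origin at the centre of its underside, 8 mm below the rail's top, axes as the rail. Sits astride the rail and slides freely along it. Gaps of 1 to 20 mm lie either side of it at the start.
- terminal_2: Second terminal, white, same shape.
- terminal_3: Third terminal, white, same shape.
- terminal_4: Fourth terminal, blue, same shape.
- terminal_5: Fifth terminal, green with a yellow stripe, same shape, last at the open (-y) end; at the start its open face is at rail y of -20 to -28 mm, then bare rail to -120 mm. With the row closed that face is at rail y = +30 mm. Friction of bracket and row on the rail takes 1 to 5 N of the push while sliding; once closed the push rises steeply, by some 3 to 10 N per mm commanded.
- screwdriver: Bystander: red screwdriver lying along y, 185 mm long, 33 mm high, in front of the plate; origin at the centre of its underside.
- cutters: Bystander: red side cutters lying to the left of the plate, 163 mm along y, 12 mm high; origin at the centre of the underside.
- tape_roll: Bystander: black tape roll lying flat, 58 mm across, 19 mm high, at the right; origin at the centre of its underside.
Not all that is in view belongs to the job. What is shaped like the terminal_2 but brown is not meant.

How it is judged:
By the outcome, as a careful person would: the job done as asked, in the order asked, and still so for the second after the job is handed in, while the arm keeps its last pose, push and grip.
It also fails if it takes over 58 s, if anything falls off the work surface, if the arm or the gripper's body presses on something with over 40 N, if the wrist force passes 120 N, or if a joint passes its speed limit or range.

## Working session

There is one attempt and no reset: what is moved stays moved. The work goes in short steps, Python scripts to look and compute and a shell command to move; the robot and the scene stay as the last step left them, time stands still between calls to the robot, and variables do not carry over. Pictures are saved under pics/ and viewed, at most 10 in all, crops included, and the job is handed in when it is done.

```bash
mkdir -p pics; ls; python3 - <<'E'
from station import ctrl, optics
import cv2,numpy as np
o=ctrl.get_obs(); print({k:np.round(v,3) for k,v in o.items()}, ctrl.grasp_offset)
for n in ("top","side","wrist"):
    im,d=optics.get_image(n); cv2.imwrite(f"pics/{n}0.png",im[:,:,::-1]); np.savez(f"{n}0.npz",im=im,d=d)
    p=optics.camera_params(n); print(n,{k:np.round(v,3).tolist() for k,v in p.items()})
a=[cv2.imread(f"pics/{n}0.png") for n in("top",)]
E
```

```text
pics
{'t': np.float64(0.0), 'q': array([ 1.083,  0.053,  1.614, -0.   ,  1.476, -0.119]), 'dq': array([ 0.001,  0.001, -0.001, -0.001,  0.003,  0.001]), 'effort': array([-1.0000e-03, -3.9368e+01, -3.7017e+01, -0.0000e+00,  7.0000e-03,
        0.0000e+00]), 'tool_pos': array([0.225, 0.582, 0.23 ]), 'tool_rot': array([-5.760e-01, -3.088e+00,  3.000e-03]), 'contact_force': array([-0.033, -0.417, -0.295]), 'wrist_torque': array([-0.042,  0.01 ,  0.021]), 'grip_force': np.float64(0.0), 'opening': np.float64(0.086)} 0.0187
top {'mtx': [[481.029, 0.0, 257.395], [0.0, 481.029, 192.725], [0.0, 0.0, 1.0]], 'extrinsics': [[0.028, -0.981, 0.191, 0.259], [-0.999, -0.031, -0.011, 0.138], [0.016, -0.191, -0.982, 1.487], [0.0, 0.0, 0.0, 1.0]]}
side {'mtx': [[419.319, 0.0, 256.797], [0.0, 419.319, 192.394], [0.0, 0.0, 1.0]], 'extrinsics': [[0.886, -0.165, 0.434, 0.046], [-0.465, -0.304, 0.832, -0.786], [-0.005, -0.938, -0.346, 0.43], [0.0, 0.0, 0.0, 1.0]]}
wrist {'mtx': [[283.916, 0.0, 255.46], [0.0, 283.916, 186.647], [0.0, 0.0, 1.0]], 'tool_from_camera': [[-0.0, -0.956, -0.295, 0.076], [1.0, 0.0, -0.001, 0.0], [0.001, -0.295, 0.956, -0.142], [0.0, 0.0, 0.0, 1.0]]}
```

View pics/top0.png

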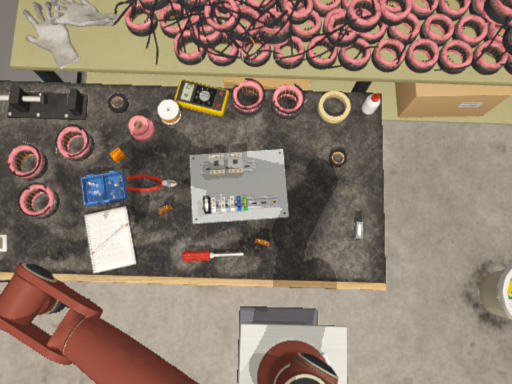

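View pics/side0.png

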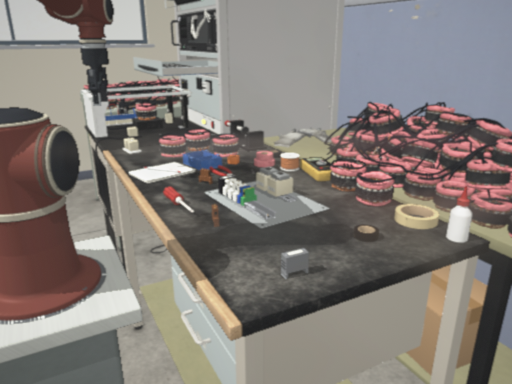

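The top view shows the plate around (240,187), with the row at about (205–250,203), black end on the left (+y). The grey bracket is at (359,229) in top and (294,263) in side. Brown decoys lie at (166,211) and (262,242), and the screwdriver is at (210,256). Candidates for the end bracket are grey (359,229), brown bits (166,211) and (262,242), and the white box (2,243). I choose the grey one at (359,229).

```bash
cat > h.py <<'E'
import numpy as np,cv2
from station import ctrl,optics
def T(n,obs=None):
    p=optics.camera_params(n)
    if n!="wrist": return p["mtx"],p["extrinsics"]
    M=np.eye(4);M[:3,:3]=cv2.Rodrigues(np.array(obs["tool_rot"]))[0];M[:3,3]=obs["tool_pos"]
    return p["mtx"],M@p["tool_from_camera"]
def ray(K,E,uv,z):
    uv=np.atleast_2d(uv).astype(float)
    r=np.c_[uv,np.ones(len(uv))]@np.linalg.inv(K).T@E[:3,:3].T
    return E[:3,3]+r*((z-E[2,3])/r[:,2:3])
def cloud(K,E,d):
    v,u=np.indices(d.shape)
    c=np.stack([(u-K[0,2])/K[0,0]*d,(v-K[1,2])/K[1,1]*d,d],-1)
    w=c@E[:3,:3].T+E[:3,3]; w[d==0]=np.nan; return w
E
python3 - <<'E'
from h import *
f=np.load("top0.npz");im,d=f["im"],f["d"];K,E=T("top")
w=cloud(K,E,d)
cv2.imwrite("pics/crop1.png",cv2.resize(im[140:270,180:380,::-1],None,fx=4,fy=4,interpolation=cv2.INTER_CUBIC))
# bracket: points with z>0.02 near
m=np.zeros(d.shape,bool);m[210:250,345:375]=1
b=m&(w[...,2]>0.035); print("br n",b.sum(),np.nanmean(w[b],0),np.nanmedian(w[m],0))
v,u=np.nonzero(b); print(u.min(),u.max(),v.min(),v.max()); r=ray(K,E,np.c_[u,v],0.046); print(cv2.minAreaRect((r[:,:2]*1000).astype(np.float32)),r.min(0),r.max(0))
# plate: light-grey pixels
hsv=cv2.cvtColor(im,cv2.COLOR_RGB2HSV)
pm=((hsv[...,2]>110)&(hsv[...,1]<50)).astype(np.uint8);pm[:140]=0;pm[235:]=0;pm[:,:184]=0;pm[:,300:]=0
pm=cv2.morphologyEx(pm,cv2.MORPH_OPEN,np.ones((3,3)))
c=max(cv2.findContours(pm,cv2.RETR_EXTERNAL,cv2.CHAIN_APPROX_NONE)[0],key=cv2.contourArea)[:,0]
r=ray(K,E,c,0.002);print("plate",cv2.minAreaRect((r[:,:2]*1000).astype(np.float32)))
# side for bracket
f=np.load("side0.npz");K,E=T("side");ws=cloud(K,E,f["d"]);m=np.zeros(d.shape,bool);m[240:285,270:320]=1
b=m&(ws[...,2]>0.042)&(ws[...,2]<.055);print("side br",b.sum(),ws[b].min(0),ws[b].max(0),ws[b].mean(0))
E
```

```text
br n 118 [ 0.43647989 -0.18821457  0.04414396] [ 0.44059318 -0.19582202 -0.001301  ]
355 362 221 237
((437.3584899902344, -186.69956970214844), (21.156414031982422, 49.063533782958984), 89.21735382080078) [ 0.41297304 -0.19757561  0.046     ] [ 0.46186796 -0.17582091  0.046     ]
plate ((569.7406005859375, 183.3323516845703), (227.0093994140625, 302.61102294921875), 5.266419887542725)
side br 179 [ 0.4094354  -0.20329896  0.04200905] [ 0.4611144  -0.17961571  0.04819005] [ 0.43433916 -0.19363083  0.04570274]
```

View pics/crop1.png

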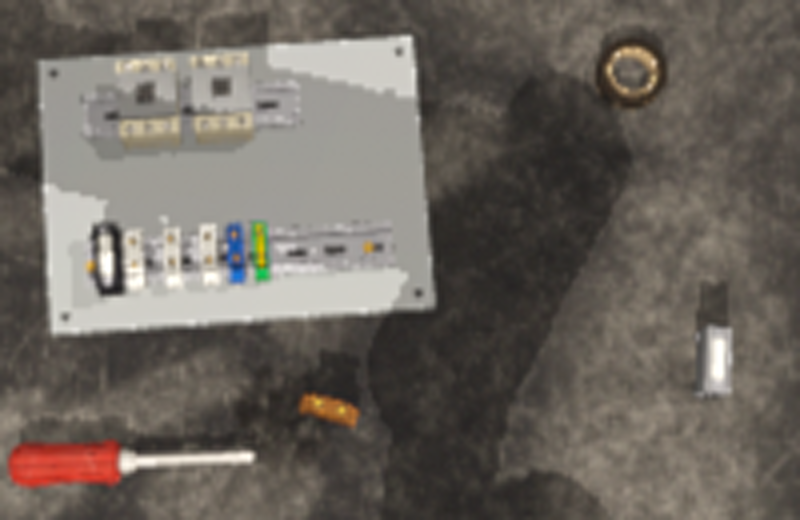

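The crop confirms that the grey bracket (715,360) lies with its long axis along world x. The brown decoy is at (330,408). The row order, from the left, is black, three white, blue, green. The sizes check out: the bracket measures 21×49 mm with its top at 45 mm, and the plate 302 mm long with a yaw of about 5°.

```bash
python3 -m handwheel '[{"roll":0.12},{"roll":0.12},{"roll":0.12},{"roll":0.12},{"roll":0.12},{"roll":0.12},{"roll":0.12},{"roll":0.12},{"roll":0.12},{"roll":0.12}]' 75 30
python3 -m handwheel '[{"ty":30},{"ty":30},{"tx":-30,"ty":25},{"tx":-30,"ty":25},{"tx":-35,"ty":20},{"tx":-35,"ty":20},{"tx":-35,"ty":10},{"tx":-35,"ty":10},{"tx":-35,"ty":10},{"tx":-35,"ty":10},{"tx":-35,"ty":10},{"tx":-35,"ty":10}]'
```

```text
$[0]: bad value
$[0]: bad value
```

```bash
python3 -m handwheel '[{"tx":0,"ty":0,"tz":0,"roll":0.12},{"tx":0,"ty":0,"tz":0,"roll":0.12}]' 75 30; python3 -m handwheel --help | head -30
```

```text
t: 0.32
tool_pos: [0.2252, 0.5827, 0.2307]
tool_rot: [-0.95, -2.994, 0.001]
contact_force: [0.5, -0.2, 0.9]
opening: 0.0751
grip_force: 0.0invalid input: not JSON, or not a number
```

```bash
python3 -m handwheel '[{"tx":0,"ty":0,"tz":0,"roll":0.12},{"tx":0,"ty":0,"tz":0,"roll":0.12},{"tx":0,"ty":0,"tz":0,"roll":0.12},{"tx":0,"ty":0,"tz":0,"roll":0.12},{"tx":0,"ty":0,"tz":0,"roll":0.12},{"tx":0,"ty":0,"tz":0,"roll":0.12},{"tx":0,"ty":0,"tz":0,"roll":0.12},{"tx":0,"ty":0,"tz":0,"roll":0.11}]'; echo
python3 -m handwheel '[{"tx":0,"ty":30,"tz":0,"roll":0},{"tx":0,"ty":30,"tz":0,"roll":0},{"tx":-30,"ty":25,"tz":0,"roll":0},{"tx":-30,"ty":25,"tz":0,"roll":0},{"tx":-35,"ty":20,"tz":0,"roll":0},{"tx":-35,"ty":20,"tz":0,"roll":0},{"tx":-35,"ty":10,"tz":0,"roll":0},{"tx":-35,"ty":10,"tz":0,"roll":0},{"tx":-35,"ty":10,"tz":0,"roll":0},{"tx":-35,"ty":10,"tz":0,"roll":0},{"tx":-35,"ty":10,"tz":0,"roll":0},{"tx":-35,"ty":10,"tz":0,"roll":0}]'
```

```text
t: 0.98
tool_pos: [0.2252, 0.5827, 0.2307]
tool_rot: [2.214, 2.228, -0.001]
contact_force: [0.3, -0.5, -0.4]
opening: 0.0748
grip_force: 0.0

t: 1.98
tool_pos: [0.4393, 0.2438, 0.231]
tool_rot: [-2.208, -2.235, 0.0]
contact_force: [0.5, -1.2, 0.1]
opening: 0.075
grip_force: 0.0
```

```bash
python3 - <<'E'
from h import *
o=ctrl.get_obs();im,d=optics.get_image("wrist");np.savez("w1.npz",im=im,d=d,p=o["tool_pos"],r=o["tool_rot"])
cv2.imwrite("pics/w1.png",im[:,:,::-1])
K,E=T("wrist",o);w=cloud(K,E,d)
print(ray(K,E,[[256,192]],0))
hsv=cv2.cvtColor(im,cv2.COLOR_RGB2HSV)
for n,lo,hi,zz in(("blue",100,130,.053),("green",45,85,.053)):
    m=(hsv[...,0]>lo)&(hsv[...,0]<hi)&(hsv[...,1]>120)&(hsv[...,2]>50)&(w[...,2]>.03)
    print(n,m.sum(),np.nanmedian(w[m],0))
# tall things
near=(abs(w[...,0]-.51)<.06)&(abs(w[...,1]-.178)<.16)
for lo,hi in((.012,.021),(.048,.060)):
    m=near&(w[...,2]>lo)&(w[...,2]<hi);p=w[m];print(lo,m.sum(),p.min(0),p.max(0),p.mean(0))
    print(cv2.minAreaRect((p[:,:2]*1000).astype(np.float32)))
E
```

```text
[[0.44003324 0.1961493  0.        ]]
blue 239 [0.5095798  0.17846393 0.05214671]
green 150 [0.51113999 0.16102794 0.05202073]
0.012 874 [0.47573328 0.05441674 0.01207934] [0.54051528 0.29546204 0.02097471] [0.5101064  0.15973718 0.01657408]
((510.2582092285156, 174.89163208007812), (49.05419921875, 239.80062866210938), 5.390109539031982)
0.048 2119 [0.47596737 0.15145564 0.04800025] [0.52791401 0.287017   0.05519825] [0.50534815 0.23186526 0.0523089 ]
((506.5245361328125, 218.76376342773438), (49.773681640625, 132.9429168701172), 5.464776515960693)
```

View pics/w1.png

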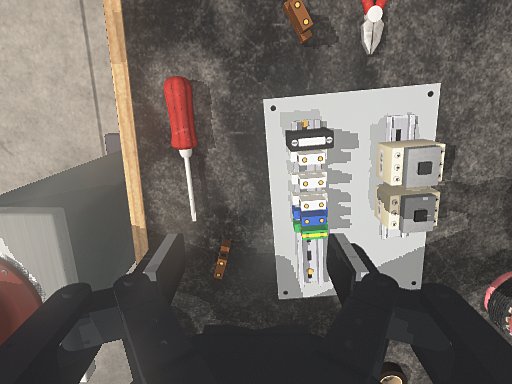

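The wrist view is clear. The black bracket is at (310,137), the terminals run down to green at (315,232), and the bare rail to (312,285). The depth gives rail centre ≈(0.510, 0.175), length 240 mm and yaw 5.4°, which agrees with the top view. Now to the bracket.

```bash
python3 -m handwheel '[{"tx":-36,"ty":0,"tz":0,"roll":0},{"tx":-36,"ty":0,"tz":0,"roll":0},{"tx":-36,"ty":0,"tz":0,"roll":0},{"tx":-36,"ty":0,"tz":0,"roll":0},{"tx":-36,"ty":0,"tz":0,"roll":0},{"tx":-36,"ty":0,"tz":0,"roll":0},{"tx":-36,"ty":0,"tz":0,"roll":0},{"tx":-36,"ty":0,"tz":0,"roll":0},{"tx":-36,"ty":0,"tz":0,"roll":0},{"tx":-36,"ty":0,"tz":0,"roll":0},{"tx":-36,"ty":0,"tz":0,"roll":0},{"tx":-36,"ty":0,"tz":0,"roll":0}]'; echo
python3 - <<'E'
from h import *
o=ctrl.get_obs();im,d=optics.get_image("wrist");cv2.imwrite("pics/w2.png",im[:,:,::-1])
K,E=T("wrist",o);w=cloud(K,E,d)
m=(abs(w[...,0]-.436)<.05)&(abs(w[...,1]+.19)<.04)&(w[...,2]>.04)&(w[...,2]<.055)
v,u=np.nonzero(m);p=w[m];print(o["tool_pos"],m.sum(),np.median(p[:,2]),u.min(),u.max(),v.min(),v.max())
r=ray(K,E,np.c_[u,v],.046);print(cv2.minAreaRect((r[:,:2]*1000).astype(np.float32)))
# rail centre line from w1
f=np.load("w1.npz");o={"tool_pos":f["p"],"tool_rot":f["r"]};K,E=T("wrist",o);w=cloud(K,E,f["d"])
a=np.deg2rad(5.4);ex=np.array([np.cos(a),np.sin(a)]);ey=np.array([-np.sin(a),np.cos(a)])
q=w[...,:2]-[.5103,.1749];X=q@ex;Y=q@ey;Z=w[...,2]
for y in np.arange(-.115,-.03,.01):
    m=(abs(Y-y)<.005)&(abs(X)<.035)&(Z>.010)&(Z<.022);print(round(y,3),m.sum(),X[m].min().round(4),X[m].max().round(4),end=' | ')
m=(Y>.08)&(Y<.12)&(abs(X)<.04)&(Z>.048)&(Z<.06);print("fix",X[m].min(),X[m].max(),Y[m].min(),Y[m].max())
m=(Y>-.12)&(abs(X)<.04)&(Z>.008)&(Y<.125);print("ends",Y[m].min(),Y[m].max())
E
```

```text
t: 3.03
tool_pos: [0.444, -0.1882, 0.2311]
tool_rot: [-2.208, -2.234, -0.0]
contact_force: [1.1, -0.5, 0.3]
opening: 0.0749
grip_force: 0.0

[ 0.44403647 -0.18816873  0.23110193] 703 0.045474789344730815 229 271 158 176
((437.22418212890625, -189.13694763183594), (20.679115295410156, 49.598915100097656), 87.5440902709961)
-0.115 53 -0.0157 0.0193 | -0.105 66 -0.0158 0.0195 | -0.095 55 -0.0155 0.018 | -0.085 55 -0.0153 0.0181 | -0.075 57 -0.016 0.0183 | -0.065 64 -0.0159 0.0183 | -0.055 64 -0.0156 0.0186 | -0.045 58 -0.0162 0.0187 | -0.035 30 -0.0161 -0.0104 | fix -0.024574194966944275 0.02519730575894224 0.08000431814672083 0.11051767023628949
ends -0.11990296148114689 0.12035673612847987
```

The bracket's top measures 50×21 mm at z=45 mm, so it's confirmed at (0.437, −0.189), yaw about −2°. Aligning and descending.

```bash
python3 -m handwheel '[{"tx":-1,"ty":-7,"tz":20,"roll":0},{"tx":0,"ty":0,"tz":30,"roll":0.05},{"tx":0,"ty":0,"tz":30,"roll":0},{"tx":0,"ty":0,"tz":30,"roll":0},{"tx":0,"ty":0,"tz":30,"roll":0},{"tx":0,"ty":0,"tz":30,"roll":0},{"tx":0,"ty":0,"tz":20,"roll":0},{"tx":0,"ty":0,"tz":16,"roll":0},{"tx":0,"ty":0,"tz":10,"roll":0},{"tx":0,"ty":0,"tz":4,"roll":0}]'; echo
python3 -m handwheel '[{"tx":0,"ty":0,"tz":0,"roll":0},{"tx":0,"ty":0,"tz":0,"roll":0},{"tx":0,"ty":0,"tz":0,"roll":0},{"tx":0,"ty":0,"tz":0,"roll":0},{"tx":0,"ty":0,"tz":0,"roll":0},{"tx":0,"ty":0,"tz":0,"roll":0}]' 40 60
```

```text
t: 3.92
tool_pos: [0.4363, -0.1867, 0.0094]
tool_rot: [-2.261, -2.176, 0.001]
contact_force: [-0.2, -0.4, 0.7]
opening: 0.0753
grip_force: 0.0

t: 4.42
tool_pos: [0.4385, -0.1881, 0.0126]
tool_rot: [2.262, 2.177, 0.001]
contact_force: [-0.4, 0.2, 3.7]
opening: 0.0494
grip_force: 62.5
```

```bash
python3 -m handwheel '[{"tx":0,"ty":0,"tz":-5,"roll":0},{"tx":0,"ty":0,"tz":-15,"roll":0},{"tx":0,"ty":0,"tz":-30,"roll":0},{"tx":0,"ty":0,"tz":-30,"roll":0},{"tx":0,"ty":0,"tz":-30,"roll":0},{"tx":0,"ty":0,"tz":-20,"roll":0},{"tx":0,"ty":0,"tz":0,"roll":-0.1},{"tx":0,"ty":0,"tz":0,"roll":-0.03},{"tx":0,"ty":0,"tz":0,"roll":0}]' - 80; echo
python3 - <<'E'
from h import *
o=ctrl.get_obs();im,d=optics.get_image("wrist");cv2.imwrite("pics/w3.png",im[:,:,::-1])
K,E=T("wrist",o);w=cloud(K,E,d)
R=cv2.Rodrigues(np.array(o["tool_rot"]))[0];t=(w-o["tool_pos"])@R
print("head",np.degrees(np.arctan2(R[1,1],R[0,1])))
m=(abs(t[...,0])<.02)&(abs(t[...,1])<.022)&(t[...,2]>-.05)&(t[...,2]<-.02)
p=t[m];print(m.sum(),p.min(0),p.max(0),np.median(p,0))
a=np.deg2rad(5.4);ex=np.array([np.cos(a),np.sin(a)]);ey=np.array([-np.sin(a),np.cos(a)])
tgt=np.array([.5103,.1749])+.0008*ex-.078*ey
print("target",tgt,"shift tool mm",np.r_[tgt-o["tool_pos"][:2],0]@R*1000)
E
```

```text
t: 5.17
tool_pos: [0.4375, -0.1875, 0.1419]
tool_rot: [2.116, 2.321, 0.0]
contact_force: [1.0, 1.0, -1.0]
opening: 0.0489
grip_force: 82.6

head 5.29448728061396
5010 [-0.01258893 -0.02199405 -0.03468855] [ 0.0091474   0.02199804 -0.02000933] [ 2.22109301e-03 -4.42590147e-05 -3.26629639e-02]
target [0.5184369  0.09732145] shift tool mm [ 2.76130309e+02  1.06861856e+02 -4.66417507e-02]
```

View pics/w3.png

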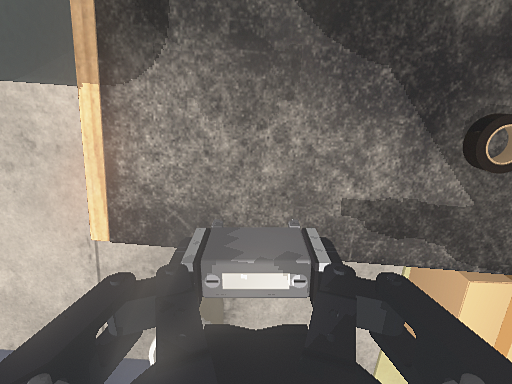

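Grasp is good: bracket held at pixels (200–312, 228–297), bottom 12.6 mm below the TCP. Moving above the open end of the rail.

```bash
python3 -m handwheel '[{"tx":20,"ty":8,"tz":0,"roll":0},{"tx":32,"ty":12,"tz":0,"roll":0},{"tx":32,"ty":12,"tz":0,"roll":0},{"tx":32,"ty":12,"tz":0,"roll":0},{"tx":32,"ty":12,"tz":0,"roll":0},{"tx":32,"ty":13,"tz":0,"roll":0},{"tx":32,"ty":13,"tz":0,"roll":0},{"tx":32,"ty":13,"tz":0,"roll":0},{"tx":32,"ty":12,"tz":0,"roll":0},{"tx":0,"ty":0,"tz":0,"roll":0},{"tx":0,"ty":0,"tz":30,"roll":0},{"tx":0,"ty":0,"tz":0,"roll":0}]'; echo
cat > rail.py <<'E'
from h import *
import sys
o=ctrl.get_obs();im,d=optics.get_image("wrist");cv2.imwrite(f"pics/{sys.argv[1]}.png",im[:,:,::-1])
K,E=T("wrist",o);w=cloud(K,E,d)
R=cv2.Rodrigues(np.array(o["tool_rot"]))[0]
print("head",np.degrees(np.arctan2(R[1,1],R[0,1])),o["tool_pos"],o["contact_force"].round(1))
a=np.deg2rad(5.4);ex=np.array([np.cos(a),np.sin(a)]);ey=np.array([-np.sin(a),np.cos(a)]);O=np.array([.5103,.1749])
q=w[...,:2]-O;X=q@ex;Y=q@ey;Z=w[...,2]
def rng(m,A):return (m.sum(),*np.percentile(A[m],[1,99]).round(4)) if m.sum()>5 else 0
for y in np.arange(-.07,-.02,.008):
    print(round(y,3),rng((abs(Y-y)<.004)&(abs(X)<.035)&(Z>.010)&(Z<.022),X))
print("fix",rng((Y>.08)&(Y<.12)&(abs(X)<.04)&(Z>.05)&(Z<.06),X),rng((Y>.08)&(Y<.12)&(abs(X)<.02)&(Z>.048)&(Z<.06),Y))
tm=(Y>-.05)&(Y<.084)&(abs(X)<.03)&(Z>.046)&(Z<.058);c=np.histogram(Y[tm],np.arange(-.05,.09,.002))[0];print("rowhist -50..",c.tolist())
for y0 in (-.035,-.01,.0,.02,.04,.06):
    print("term",y0,rng((abs(Y-y0-.01)<.01)&(abs(X)<.03)&(Z>.047)&(Z<.058),X))
t=o["tool_pos"][:2]-O;print("TCP rail x,y",t@ex,t@ey)
L=(w-o["tool_pos"])@R;m=(abs(L[...,0])<.02)&(abs(L[...,1])<.03)&(L[...,2]>-.045)&(L[...,2]<-.03);p=L[m];print("held",np.percentile(p,[1,99],axis=0).round(4).tolist())
E
python3 rail.py w4
```

```text
t: 6.22
tool_pos: [0.5152, 0.0974, 0.1062]
tool_rot: [-2.112, -2.317, 0.01]
contact_force: [-1.8, 0.3, -3.0]
opening: 0.0486
grip_force: 82.8

head 5.3007891960870985 [0.51516663 0.09739818 0.10624276] [-1.8  0.3 -3. ]
-0.07 (np.int64(132), np.float64(-0.0153), np.float64(0.0189))
-0.062 (np.int64(148), np.float64(-0.016), np.float64(0.0186))
-0.054 (np.int64(144), np.float64(-0.0159), np.float64(0.0184))
-0.046 (np.int64(159), np.float64(-0.0157), np.float64(0.0185))
-0.038 (np.int64(166), np.float64(-0.0156), np.float64(0.0188))
-0.03 (np.int64(156), np.float64(-0.0162), np.float64(0.0187))
-0.022 0
fix 0 0
rowhist -50.. [0, 0, 0, 0, 0, 0, 0, 0, 0, 0, 0, 0, 0, 42, 132, 131, 135, 136, 134, 133, 0, 0, 0, 98, 133, 137, 138, 184, 137, 46, 0, 0, 0, 123, 155, 159, 168, 150, 174, 81, 0, 0, 0, 0, 0, 0, 0, 209, 187, 193, 175, 186, 80, 0, 0, 0, 0, 0, 0, 0, 0, 0, 0, 0, 0, 0, 0, 0, 0]
term -0.035 (np.int64(500), np.float64(-0.0137), np.float64(0.0159))
term -0.01 (np.int64(873), np.float64(-0.0134), np.float64(0.0159))
term 0.0 (np.int64(918), np.float64(-0.0134), np.float64(0.0159))
term 0.02 (np.int64(732), np.float64(-0.0137), np.float64(0.0154))
term 0.04 (np.int64(1012), np.float64(-0.0138), np.float64(0.0153))
term 0.06 0
TCP rail x,y -0.002448530992713527 -0.07761584994457582
held [[-0.0115, -0.0287, -0.0432], [0.0119, 0.0287, -0.0303]]
```

View pics/w4.png

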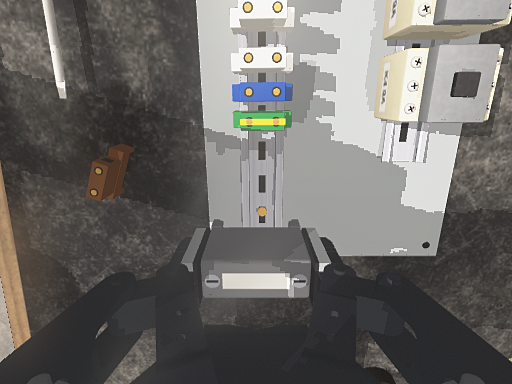

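The view shows the rail from (262,30) to (262,220). The green terminal is at (262,120), and the bracket (205–312, 230–297) is lined up over the rail. Rail centre sits +1.1 mm across. Letting the arm settle.

```bash
python3 -m handwheel '[{"tx":0,"ty":0,"tz":0,"roll":0},{"tx":0,"ty":0,"tz":20,"roll":0},{"tx":0,"ty":0,"tz":0,"roll":0},{"tx":0,"ty":0,"tz":0,"roll":0},{"tx":0,"ty":0,"tz":0,"roll":0},{"tx":0,"ty":0,"tz":0,"roll":0}]'; echo
python3 rail.py w5 | grep -E "head|TCP|^-0.0[456]"
```

```text
t: 6.77
tool_pos: [0.5196, 0.0969, 0.0928]
tool_rot: [2.117, 2.32, 0.002]
contact_force: [-0.4, -0.1, -1.1]
opening: 0.0488
grip_force: 82.9

head 5.239380332981622 [0.51957134 0.09688663 0.09275778] [-0.4 -0.1 -1.1]
-0.062 (np.int64(163), np.float64(-0.0156), np.float64(0.0188))
-0.054 (np.int64(160), np.float64(-0.016), np.float64(0.0186))
-0.046 (np.int64(172), np.float64(-0.016), np.float64(0.0184))
TCP rail x,y 0.0018884822113181994 -0.07853965058128634
```

```bash
python3 -m handwheel '[{"tx":0,"ty":-0.6,"tz":15,"roll":-0.003},{"tx":0,"ty":0,"tz":20,"roll":0},{"tx":0,"ty":0,"tz":15,"roll":0},{"tx":0,"ty":0,"tz":6,"roll":0},{"tx":0,"ty":0,"tz":0,"roll":0},{"tx":0,"ty":0,"tz":0,"roll":0},{"tx":0,"ty":0,"tz":0,"roll":0},{"tx":0,"ty":0,"tz":0,"roll":0}]'; echo; python3 rail.py w6 | grep -E "head|TCP"
python3 -m handwheel '[{"tx":0,"ty":0,"tz":2,"roll":0},{"tx":0,"ty":0,"tz":2,"roll":0},{"tx":0,"ty":0,"tz":2,"roll":0},{"tx":0,"ty":0,"tz":2,"roll":0},{"tx":0,"ty":0,"tz":0,"roll":0},{"tx":0,"ty":0,"tz":0,"roll":0}]';  python3 rail.py w7 | grep -E "head|TCP"
```

```text
t: 7.48
tool_pos: [0.5193, 0.0971, 0.0368]
tool_rot: [2.112, 2.323, 0.003]
contact_force: [0.4, 0.2, -1.7]
opening: 0.0488
grip_force: 82.9

head 5.440573641915957 [0.51932815 0.09710557 0.03681792] [ 0.4  0.2 -1.7]
TCP rail x,y 0.0016669776900472277 -0.07829879925193858
t: 8.03
tool_pos: [0.5183, 0.0971, 0.0272]
tool_rot: [2.113, 2.324, 0.0]
contact_force: [0.6, 0.6, -2.3]
opening: 0.0491
grip_force: 82.8
head 5.443564289827383 [0.51828681 0.09706627 0.0271661 ] [ 0.6  0.6 -2.3]
TCP rail x,y 0.0006265655041742006 -0.07823992254313304
```

```bash
python3 -m handwheel '[{"tx":0,"ty":0.4,"tz":2,"roll":0},{"tx":0,"ty":0,"tz":2,"roll":0},{"tx":0,"ty":0,"tz":1.5,"roll":0},{"tx":0,"ty":0,"tz":0,"roll":0},{"tx":0,"ty":0,"tz":0,"roll":0}]';  python3 rail.py w8 | grep -E "head|TCP"
python3 -m handwheel '[{"tx":0,"ty":0,"tz":1,"roll":0},{"tx":0,"ty":0,"tz":1,"roll":0},{"tx":0,"ty":0,"tz":0,"roll":0},{"tx":0,"ty":0,"tz":0,"roll":0},{"tx":0,"ty":0,"tz":0,"roll":0}]';  python3 rail.py w9 | grep -E "head|TCP"
```

```text
t: 8.5
tool_pos: [0.5184, 0.0971, 0.0216]
tool_rot: [-2.113, -2.324, 0.001]
contact_force: [0.4, 0.2, -0.4]
opening: 0.0492
grip_force: 82.8
head 5.440502142215213 [0.5184084  0.09705455 0.02160807] [ 0.4  0.2 -0.4]
TCP rail x,y 0.0007465114797110227 -0.07826303835733367
t: 8.97
tool_pos: [0.5185, 0.0971, 0.0198]
tool_rot: [-2.113, -2.324, 0.0]
contact_force: [0.6, -0.0, -0.5]
opening: 0.0493
grip_force: 82.9
head 5.443579078056891 [0.51847793 0.09709939 0.01975339] [ 0.6 -0.  -0.5]
TCP rail x,y 0.0008199509827727129 -0.07822493913989612
```

Go down to a light contact.

```bash
for i in 1 2; do python3 -m handwheel '[{"tx":0,"ty":0,"tz":0.6,"roll":0},{"tx":0,"ty":0,"tz":0,"roll":0},{"tx":0,"ty":0,"tz":0,"roll":0},{"tx":0,"ty":0,"tz":0,"roll":0}]' | grep -E "pos|contact"; done
```

```text
tool_pos: [0.5186, 0.0971, 0.0197]
contact_force: [-3.6, 0.3, 5.5]
tool_pos: [0.5186, 0.0971, 0.0196]
contact_force: [-5.7, -0.8, 10.0]
```

```bash
python3 -m handwheel '[{"tx":0,"ty":0,"tz":-0.8,"roll":0},{"tx":0,"ty":0,"tz":0,"roll":0},{"tx":0,"ty":0,"tz":0,"roll":0},{"tx":0,"ty":0,"tz":0,"roll":0}]' | grep -E "pos|contact"
python3 -m handwheel '[{"tx":1,"ty":0,"tz":0,"roll":0},{"tx":2,"ty":0,"tz":0,"roll":0},{"tx":3,"ty":0,"tz":0,"roll":0},{"tx":3,"ty":0,"tz":0,"roll":0},{"tx":3,"ty":0,"tz":0,"roll":0},{"tx":3,"ty":0,"tz":0,"roll":0},{"tx":3,"ty":0,"tz":0,"roll":0},{"tx":2,"ty":0,"tz":0,"roll":0},{"tx":0,"ty":0,"tz":0,"roll":0},{"tx":0,"ty":0,"tz":0,"roll":0}]';  python3 rail.py w10 | grep -E "head|TCP|hist"
```

```text
tool_pos: [0.5189, 0.0971, 0.0197]
contact_force: [-1.4, 0.1, 3.7]
t: 10.85
tool_pos: [0.5168, 0.1176, 0.0196]
tool_rot: [-2.113, -2.324, -0.002]
contact_force: [0.1, 0.1, 5.4]
opening: 0.049
grip_force: 83.2
head 5.449041932284882 [0.51683711 0.11763782 0.01963876] [0.1 0.1 5.4]
rowhist -50.. [619, 362, 40, 0, 0, 0, 0, 0, 0, 0, 0, 0, 0, 49, 334, 319, 361, 371, 373, 550, 1, 0, 0, 231, 393, 397, 415, 414, 401, 252, 0, 0, 0, 168, 485, 466, 451, 491, 492, 292, 0, 0, 0, 0, 0, 0, 0, 673, 610, 496, 0, 0, 0, 0, 0, 0, 0, 0, 0, 0, 0, 0, 0, 0, 0, 0, 0, 0, 0]
TCP rail x,y 0.0011192511380348664 -0.05762324626952877
```

```bash
python3 -m handwheel '[{"tx":2,"ty":0,"tz":-0.3,"roll":0},{"tx":3,"ty":0,"tz":0,"roll":0},{"tx":3,"ty":0,"tz":0,"roll":0},{"tx":3,"ty":0,"tz":0,"roll":0},{"tx":3,"ty":0,"tz":0,"roll":0},{"tx":2,"ty":0,"tz":0,"roll":0},{"tx":2,"ty":0,"tz":0,"roll":0},{"tx":2,"ty":0,"tz":0,"roll":0},{"tx":2,"ty":0,"tz":0,"roll":0},{"tx":2,"ty":0,"tz":0,"roll":0},{"tx":2,"ty":0,"tz":0,"roll":0},{"tx":2,"ty":0,"tz":0,"roll":0}]' | grep -E "pos|contact"
python3 -m handwheel '[{"tx":2,"ty":0,"tz":0,"roll":0},{"tx":2,"ty":0,"tz":0,"roll":0},{"tx":2,"ty":0,"tz":0,"roll":0},{"tx":2,"ty":0,"tz":0,"roll":0},{"tx":2,"ty":0,"tz":0,"roll":0},{"tx":1,"ty":0,"tz":0,"roll":0}]' | grep -E "pos|contact"; python3 rail.py w11 | grep -E "head|TCP|hist"
```

```text
tool_pos: [0.5139, 0.145, 0.0197]
contact_force: [1.4, -3.3, 3.9]
tool_pos: [0.5129, 0.1561, 0.0197]
contact_force: [-0.0, -2.7, 3.6]
head 5.455283227532276 [0.5128802  0.15606857 0.01966295] [-0.  -2.7  3.6]
rowhist -50.. [0, 0, 0, 0, 0, 0, 0, 0, 0, 120, 348, 428, 401, 413, 445, 456, 494, 454, 519, 638, 391, 549, 300, 328, 292, 304, 280, 297, 316, 325, 321, 523, 0, 110, 328, 335, 357, 365, 362, 481, 0, 0, 0, 0, 0, 0, 0, 191, 428, 401, 464, 431, 456, 240, 0, 0, 0, 0, 0, 0, 0, 294, 548, 562, 562, 569, 565, 0, 0]
TCP rail x,y 0.0007965583934208525 -0.01899067684051628
```

```bash
python3 -m handwheel '[{"tx":2,"ty":0,"tz":0,"roll":0},{"tx":2,"ty":0,"tz":0,"roll":0},{"tx":2,"ty":0,"tz":0,"roll":0},{"tx":2,"ty":0,"tz":0,"roll":0},{"tx":2,"ty":0,"tz":0,"roll":0},{"tx":2,"ty":0,"tz":0,"roll":0},{"tx":2,"ty":0,"tz":0,"roll":0},{"tx":2,"ty":0,"tz":0,"roll":0},{"tx":2,"ty":0,"tz":0,"roll":0},{"tx":2,"ty":0,"tz":0,"roll":0},{"tx":2,"ty":0,"tz":0,"roll":0},{"tx":2,"ty":0,"tz":0,"roll":0}]' | grep -E "pos|contact"
python3 -m handwheel '[{"tx":2,"ty":0,"tz":0,"roll":0},{"tx":1.5,"ty":0,"tz":0,"roll":0},{"tx":1.5,"ty":0,"tz":0,"roll":0},{"tx":1,"ty":0,"tz":0,"roll":0},{"tx":1,"ty":0,"tz":0,"roll":0},{"tx":0,"ty":0,"tz":0,"roll":0}]' | grep -E "pos|contact|^t:"; python3 rail.py w12 | grep -E "head|TCP|hist"
```

```text
tool_pos: [0.5106, 0.1799, 0.0197]
contact_force: [1.3, -3.0, 4.1]
t: 13.95
tool_pos: [0.5099, 0.187, 0.0197]
contact_force: [0.2, -2.0, 3.6]
head 5.447263273044539 [0.50994764 0.18695108 0.01965705] [ 0.2 -2.   3.6]
rowhist -50.. [0, 0, 0, 0, 0, 0, 0, 0, 0, 0, 0, 0, 0, 0, 0, 0, 0, 0, 0, 0, 0, 0, 0, 0, 13, 267, 427, 373, 414, 433, 454, 471, 474, 463, 720, 367, 640, 294, 311, 305, 318, 273, 296, 305, 313, 339, 354, 288, 323, 334, 345, 353, 382, 325, 367, 368, 374, 389, 542, 24, 0, 51, 408, 395, 453, 417, 479, 0, 0]
TCP rail x,y 0.0007833113319918217 0.012030754569500961
```

```bash
python3 -m handwheel '[{"tx":1,"ty":0,"tz":0,"roll":0},{"tx":1,"ty":0,"tz":0,"roll":0},{"tx":1,"ty":0,"tz":0,"roll":0},{"tx":1,"ty":0,"tz":0,"roll":0},{"tx":0.5,"ty":0,"tz":0,"roll":0},{"tx":0.5,"ty":0,"tz":0,"roll":0},{"tx":0,"ty":0,"tz":0,"roll":0}]' | grep -E "pos|contact"
python3 -m handwheel '[{"tx":0.5,"ty":0,"tz":0,"roll":0},{"tx":0,"ty":0,"tz":0,"roll":0},{"tx":0.5,"ty":0,"tz":0,"roll":0},{"tx":0,"ty":0,"tz":0,"roll":0},{"tx":0,"ty":0,"tz":0,"roll":0}]' | grep -E "pos|contact|^t:"
```

```text
tool_pos: [0.5095, 0.1918, 0.0197]
contact_force: [0.1, -2.2, 2.0]
t: 15.0
tool_pos: [0.5094, 0.1927, 0.0197]
contact_force: [1.2, -3.0, 3.0]
```

```bash
for i in 1 2 3; do python3 -m handwheel '[{"tx":0.5,"ty":0,"tz":0,"roll":0},{"tx":0,"ty":0,"tz":0,"roll":0},{"tx":0,"ty":0,"tz":0,"roll":0}]' | grep -E "pos|contact"; done
```

```text
tool_pos: [0.5094, 0.1932, 0.0197]
contact_force: [0.5, -2.5, 2.3]
tool_pos: [0.5093, 0.1937, 0.0197]
contact_force: [-0.4, -2.6, 3.4]
tool_pos: [0.5093, 0.1942, 0.0197]
contact_force: [0.3, -2.7, 2.0]
```

```bash
for i in 1 2 3; do python3 -m handwheel '[{"tx":0.5,"ty":0,"tz":0,"roll":0},{"tx":0,"ty":0,"tz":0,"roll":0},{"tx":0,"ty":0,"tz":0,"roll":0}]' | grep -E "pos|contact"; done; python3 rail.py w13 | grep -E "TCP|hist|fix"
```

```text
tool_pos: [0.5092, 0.1947, 0.0197]
contact_force: [0.5, -3.7, 3.2]
tool_pos: [0.5092, 0.1952, 0.0197]
contact_force: [0.1, -2.8, 2.0]
tool_pos: [0.5091, 0.1957, 0.0197]
contact_force: [0.0, -3.2, 2.3]
fix (np.int64(9547), np.float64(-0.0235), np.float64(0.0245)) (np.int64(8157), np.float64(0.0804), np.float64(0.11))
rowhist -50.. [0, 0, 0, 0, 0, 0, 0, 0, 0, 0, 0, 0, 0, 0, 0, 0, 0, 0, 0, 0, 0, 0, 0, 0, 0, 0, 0, 0, 0, 136, 394, 398, 397, 430, 427, 474, 497, 448, 530, 615, 446, 491, 289, 335, 293, 297, 289, 296, 317, 321, 321, 333, 313, 338, 329, 363, 348, 355, 354, 373, 370, 386, 391, 379, 393, 399, 420, 0, 0]
TCP rail x,y 0.0007947525389632648 0.0208324593747943
```

```bash
for i in 1 2 3; do python3 -m handwheel '[{"tx":0.5,"ty":0,"tz":0,"roll":0},{"tx":0,"ty":0,"tz":0,"roll":0},{"tx":0,"ty":0,"tz":0,"roll":0}]' | grep -E "pos|contact"; done
```

```text
tool_pos: [0.5091, 0.1962, 0.0197]
contact_force: [-0.4, -3.1, 2.6]
tool_pos: [0.509, 0.1967, 0.0197]
contact_force: [-0.2, -2.8, 2.8]
tool_pos: [0.509, 0.1972, 0.0197]
contact_force: [0.3, -2.5, 2.2]
```

```bash
for i in 1 2 3; do python3 -m handwheel '[{"tx":0.4,"ty":0,"tz":0,"roll":0},{"tx":0,"ty":0,"tz":0,"roll":0},{"tx":0,"ty":0,"tz":0,"roll":0}]' | grep -E "pos|contact"; done
```

```text
tool_pos: [0.509, 0.1973, 0.0197]
contact_force: [0.4, -3.4, 2.0]
tool_pos: [0.509, 0.1974, 0.0197]
contact_force: [0.0, -5.5, 3.3]
tool_pos: [0.5091, 0.1974, 0.0197]
contact_force: [0.4, -7.6, 1.9]
```

The row has closed, and force is rising by about 5 N/mm.

```bash
python3 -m handwheel '[{"tx":0.4,"ty":0,"tz":0,"roll":0},{"tx":0,"ty":0,"tz":0,"roll":0},{"tx":0.4,"ty":0,"tz":0,"roll":0},{"tx":0,"ty":0,"tz":0,"roll":0},{"tx":0,"ty":0,"tz":0,"roll":0},{"tx":0,"ty":0,"tz":0,"roll":0}]' | grep -E "pos|contact|^t:"; python3 - <<'E'
from h import *
f=[]
for i in range(8):
    optics.get_image("wrist"); f.append(ctrl.get_obs()["contact_force"])
print(np.round(f,1).tolist(),np.mean(f,0))
E
```

```text
t: 18.55
tool_pos: [0.5091, 0.1974, 0.0197]
contact_force: [1.6, -9.8, 3.1]
[[1.5, -10.2, 2.7], [1.4, -9.7, 3.0], [0.9, -10.4, 3.1], [0.6, -10.4, 2.9], [2.0, -10.7, 2.2], [0.9, -9.9, 2.4], [2.0, -9.6, 2.9], [1.9, -10.3, 3.1]] [  1.3921418  -10.16474508   2.78319735]
```

```bash
python3 -m handwheel '[{"tx":0.3,"ty":0,"tz":0,"roll":0},{"tx":0,"ty":0,"tz":0,"roll":0},{"tx":0.3,"ty":0,"tz":0,"roll":0},{"tx":0,"ty":0,"tz":0,"roll":0},{"tx":0,"ty":0,"tz":0,"roll":0},{"tx":0,"ty":0,"tz":0,"roll":0},{"tx":0,"ty":0,"tz":0,"roll":0}]' | grep -E "pos|contact|^t:"; python3 - <<'E'
from h import *
f=[]
for i in range(20):
    optics.get_image("wrist"); f.append(ctrl.get_obs()["contact_force"])
print(np.mean(f[:10],0),np.mean(f[10:],0))
E
python3 rail.py w14|grep -E "head|hist|TCP"
```

```text
t: 19.53
tool_pos: [0.5092, 0.1975, 0.0197]
contact_force: [1.6, -11.9, 2.9]
[  1.31493547 -12.26465388   3.20041616] [  1.51529266 -12.22202095   2.99589378]
head 5.486532437502315 [0.50914678 0.19745782 0.01966835] [  1.5 -13.2   3.2]
rowhist -50.. [0, 0, 0, 0, 0, 0, 0, 0, 0, 0, 0, 0, 0, 0, 0, 0, 0, 0, 0, 0, 0, 0, 0, 0, 0, 0, 0, 0, 0, 0, 150, 401, 400, 388, 430, 458, 445, 485, 468, 557, 573, 510, 438, 304, 314, 312, 281, 290, 299, 321, 323, 330, 316, 325, 326, 355, 342, 364, 335, 369, 358, 377, 385, 387, 384, 396, 414, 0, 0]
TCP rail x,y 0.0009747753427345773 0.022566239895555666
```

View pics/w14.png

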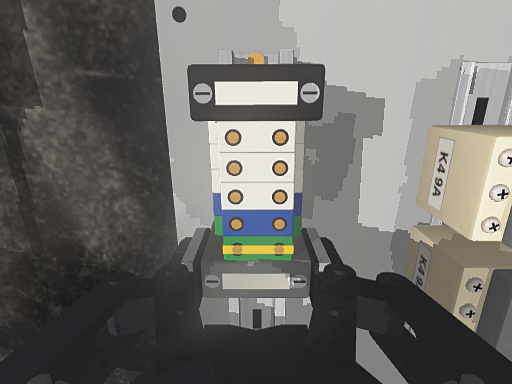

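The whole row is closed between the black bracket (256,93) and the held grey bracket (256,275) with no gaps. The bracket is seated (z unchanged) and the push is steady at 12.3 N, so I'm handing in.

```bash
python3 -c "
from station import ctrl
print(ctrl.finish_job())"
```

```text
the job is handed in; nothing more can be done
None
```

The bracket is seated astride the rail and the row is closed up against the fixed black bracket. I handed the job in at about 21 s with the arm still gripping and pushing a steady 12.3 N or so.

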